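# Pin the pull rod to the spring rod and hold it out at the index

## Task

On the spring test fixture, push the bow handle in until the rod's eye is fully home in the fork and the two holes line up, then push the thicker of the two knurled-head pins from the wooden block down through fork and eye until its head sits flat on the fork, and let go of it. Then take the bow handle and pull the spring rod out until its pointer stands level with the line on the index rider, and finish while still gripping the handle and holding it there against the spring so that I can read the load. Do not shift the index rider, and leave the slim pin and the other things on the bench alone.

Things in the scene. Friction and masses are not known exactly. Their poses are not given: they have to be found in the camera images.
- spring_rig: spring test fixture, fixed to the bench: aluminium base plate, x -60 to 180, y -58 to 58 mm, 12 thick; grey guide pillar at x = -43 mm (top at 76 mm); dark spring cartridge 45 mm thick from x = 66 to 170 mm (top at 82 mm). Origin on the bench under the rods' line; +x runs along the rods from handle to cartridge, +y left of that, z up. Both rods slide along x only, axis 55 mm above the bench
- pull_rod: rod with bow handle; slides along the fixture's x, stays where left (2 N friction). Origin mid grip bar: round, 12 mm thick, 55 mm above the bench, along the fixture's y, 78 mm between its legs; 42 mm clear behind it (+x). Axes as the fixture's. Starts 15 to 30 mm out; pushed to +x it stops firmly with the eye home in the fork.
- eye_hole (a point): centre of the 14 mm hole in the pull rod's flat eye (12 mm thick), on the eye's top face, 142 mm from the handle bar's middle along the fixture's +x; moves with the pull rod. The eye is home when this point is straight below fork_top
- spring_rod: steel rod with a fork 28 mm wide that takes the eye; slides along the fixture's x out of the cartridge towards the handle (-x), up to 50 mm; a spring draws it back to its rest stop (3.6 N at rest, 0.18 N more per mm). Origin at the centre of the fork's holes, on the rods' axis. Axes as the fixture's
- fork_top (a point): centre of the mouth of the fork's vertical 14 mm hole, on the top face of the fork's upper tine, 70 mm above the bench. Fork and eye together are 30 mm deep here; below them 28 mm are free down to the base plate. Moves with the spring rod
- pointer_tip (a point): tip of the spring rod's thin dark pointer, low on the fixture's -y side; moves with the spring rod
- index_rider: small aluminium rider (16 x 12 x 12 mm) with a black line and a thumb screw, clamped to the rail beside the rule on the fixture's -y edge; it marks how far to draw the spring rod, 22 to 40 mm from rest towards the handle. Not to be shifted
- index_line (a point): the rider's line, on its top edge that faces the pointer. The pointer is at the mark when pointer_tip has the same x as this point along the fixture's x axis. Axes as the fixture's
- pin_block: wooden block 56 x 130 x 48 mm, fixed, with two holes on its long (y) axis 32 mm either side of the middle in which the two pins stand. Origin under its centre on the bench
- pin_thick: the thicker steel pin: shank 12 mm diameter and 40 mm long with an 8 mm tapered nose, dark knurled head 24 mm diameter and 18 mm tall; 70 g. Stands upright in either hole of the wooden block with its head on the block's top, 48 mm above the bench. Origin on its axis at the underside of the head, z up along the head
- pin_slim: the slim steel pin, not wanted: shank 10 mm, head 18 mm diameter and 11 mm tall, in the block's other hole. Origin at the underside of its head
- spanner_13: a steel spanner 188 mm long lying on the bench, to be left alone. Origin under its middle
- side_cutters: red-handled side cutters 179 mm long lying on the bench, to be left alone. Origin under their middle
- alu_block: a small bright aluminium block, 40 x 55 x 28 mm, on the bench near the handle, to be left alone. Origin under its centre

How it is judged:
By the outcome, as a careful person would: the job done as asked, in the order asked, and still so for the second after the job is handed in, while the arm keeps its last pose, push and grip.
It also fails if it takes over 66 s, if anything falls off the work surface, if the arm or the gripper's body presses on something with over 40 N, if the wrist force passes 120 N, or if a joint passes its speed limit or range.

## Robot

A 6-joint arm with a two-finger parallel gripper is mounted at the origin on a cart in front of the work surface, level with it; the furniture and walls round the work are solid. World frame = base frame: x ahead of the robot, y to its left, z up, the work surface at z = 0. Lengths are in mm, angles in rad, forces in N, time in s.
With the tool pointing down it reaches from about 325 to 750 mm from the base axis. Payload 7.6 kg.
Tool frame: the origin (TCP) lies at the very end of the fingers, on their centre line; the grasp point (between the pads) lies env.tcp_to_grasp behind it (env.tcp_to_grasp is the distance from the TCP to the grasp point, in mm); z points along the fingers, y is the line along which they close (so a half turn about z gives the same grasp; the last joint's range is limited). The gripper opens to 85 mm and grips with 20 to 120 N. Pads are 22 mm wide; open, the fingers measure 114 mm over their backs; the gripper's body (76 mm by 85 mm) begins 54 mm behind the grasp point. The pads swing forward as they close: fully open they stand 13 mm farther back than shut.
Start: joints at [1.06, 0.052, 1.401, -0, 1.689, -0.07], TCP at [223.985, 474.843, 231.323] pointing down, gripper open.
Joint ranges: [-2.9, 2.9], [-0.91, 2.17], [0.12, 2.37], [-1.06, 4.2], [0.26, 2.73], [-2.93, 2.93]. Speed limits (rad/s): [2.57, 2.57, 3.01, 3.14, 3.14, 3.14].

## Interface

Orientations are given as a rotation vector (axis times angle).
In Python, from bench import env, grab_frame, calibration gives the robot as it stands.
- The arm moves only by the tool drive_tool, never from a script. Its argument "commands" is a list of rows, each an object with "delta_rot": the turn, a rotation vector about the tool's x, y, z in degrees, a list of three; "slide": the shift along the tool's x, y, z in mm, a list of three; "hand": the opening, from -1 (shut) to 1 (fully open). In form: [{"delta_rot": [wx, wy, wz], "slide": [tx, ty, tz], "hand": hand}, ...]. A call has 1 to 20 rows; each row is the pose to reach, as a shift and turn from the pose commanded when the call began, along the tool's axes at that moment; what a row does not reach only later rows make up. A row lasts 1/10 s, in which the tool goes at most 50 mm and 8.59 degrees, less where a joint would pass 70% of its speed; a pose out of reach is approached as far as the arm can. A call with a gripper value outside its range is refused whole. The fingers move at their own pace and stop on an object; "force" is the grip in N (left out, the last holds). Time passes only in rows, so rows that repeat a pose let the fingers close. It gives the time, the measured TCP pose, the force, the opening and the grip force at its end, in the units of the state.
- env.sense(): the state, without advancing time (a new reading comes with each control period).
- grab_frame(name): name is "scene" or "side" or "wrist"; returns (picture, depth): 384x512x3 uint8, red, green, blue; 384x512 float32, mm along the optical axis (not along the pixel's ray), 0 where there is no reading.
- calibration(name): a dict with "fx", "fy", "cx", "cy" (pixels), "D" ([k1, k2, p1, p2, k3] as OpenCV has them; the pictures are not rectified), "origin" and "orientation" of the camera in the world. Camera axes: x right, y up, looking along -z (the intrinsics and any distortion apply to the point x, -y, -z); pixel columns grow to the right and rows downward; lengths in mm; the calibration is good to about 2 mm. A picture is of the moment at which its call begins: read the wrist's pose just before it. calibration takes no time and is no camera call; for the wrist camera it gives the pose at the moment of the call.
- env.finish_job(): hands the job in; it is judged then, once.
The state is a dict: "clock": time; "joints": joint angles; "qvel": joint speeds; "tau": joint torques, N m; "ee_pos": TCP position; "tcp_rot": TCP orientation; "contact_force": force on the tool from outside, world axes, zero at the start; "ft_torque": the same for the moment, N m; "grip_width": finger opening in mm; "grip_force": force on a finger pad.
Only numpy, scipy, OpenCV 4.12 (cv2) and the standard library are available. Lean on these libraries where they do the work, as an engineer would, in place of code of your own. Each camera call takes 0.05 s, during which the arm holds its last target. There are 200 camera calls.

## Working session

There is one attempt and no reset: what is moved stays moved. The work goes in short steps, Python scripts to look and compute and a tool call to move; the robot and the scene stay as the last step left them, time stands still between calls to the robot, and variables do not carry over. Pictures are saved under pics/ and viewed, at most 10 in all, crops included, and the job is handed in when it is done.

Besides the shell and the picture viewer there is one more tool, called after "Emit:" as name(argument=value, ...) on one line, values as JSON. drive_tool: Moves the arm, as the interface text tells. Its arguments: {"type":"object","properties":{"commands":{"type":"array","items":{"type":"object","properties":{"delta_rot":{"type":"array","items":{"type":"number"}},"slide":{"type":"array","items":{"type":"number"}},"hand":{"type":"number"}}}},"force":{"type":"number"}},"required":["commands"]}

```bash
ls; mkdir -p pics; cat > h.py <<'E'
import numpy as np, cv2
from bench import env, grab_frame, calibration
from scipy.spatial.transform import Rotation as R
def Rm(o):
    o=np.array(o,float)
    if o.shape==(3,3): return o
    return R.from_rotvec(o).as_matrix() if o.size==3 else R.from_quat(o).as_matrix()
def ray(c,uv):
    K=np.array([[c['fx'],0,c['cx']],[0,c['fy'],c['cy']],[0,0,1]])
    p=cv2.undistortPoints(np.array(uv,float).reshape(-1,1,2),K,np.array(c['D'],float)).reshape(-1,2)
    d=np.c_[p[:,0],-p[:,1],-np.ones(len(p))]
    return np.array(c['origin'],float), d@Rm(c['orientation']).T
def onplane(c,uv,z):
    o,d=ray(c,uv); return o+d*((z-o[2])/d[:,2])[:,None]
def bydepth(c,uv,dep):
    o,d=ray(c,uv); return o+d*np.array([[dep[int(v),int(u)]] for u,v in uv])
def proj(c,P):
    K=np.array([[c['fx'],0,c['cx']],[0,c['fy'],c['cy']],[0,0,1]])
    q=(np.array(P,float).reshape(-1,3)-np.array(c['origin']))@Rm(c['orientation'])
    q=q*[1,-1,-1]
    return cv2.projectPoints(q,np.zeros(3),np.zeros(3),K,np.array(c['D'],float))[0].reshape(-1,2)
def save(n,im): cv2.imwrite('pics/'+n+'.png',im[:,:,::-1])
E
python3 - <<'E'
from h import *
s=env.sense(); print(s, env.tcp_to_grasp)
a,da=grab_frame('scene'); b,db=grab_frame('side')
np.savez('f1.npz',a=a,da=da,b=b,db=db)
for n in('scene','side','wrist'): print(n,calibration(n))
save('scene1',a); save('side1',b)
E
```

```text
pics
{'clock': 0.0, 'joints': array([ 1.05968967e+00,  5.28145371e-02,  1.40175563e+00,  1.96235385e-05,
        1.68860841e+00, -7.02574094e-02]), 'qvel': array([-0.00115138, -0.00040496,  0.00048963,  0.00141868,  0.0015328 ,
       -0.00094645]), 'tau': array([-3.14127237e-04, -3.81667972e+01, -3.60185552e+01, -1.15420935e-04,
        6.26847133e-03,  7.69924071e-06]), 'ee_pos': array([223.82218044, 474.55265293, 230.46846793]), 'tcp_rot': array([-6.86783191e-01, -3.06511902e+00,  2.37752363e-03]), 'contact_force': array([-0.18587318, -0.39920715, -0.09139316]), 'ft_torque': array([ 0.00915085, -0.00333266, -0.03606649]), 'grip_force': 0.0, 'grip_width': 85.63504264045433} 18.700000000000003
scene {'fx': 421.50244126915567, 'fy': 421.50244126915567, 'cx': 258.10405377452315, 'cy': 198.19282108861302, 'D': array([-0.02123568,  0.        ,  0.        ,  0.        ,  0.        ]), 'origin': array([ 194.4887187 ,  641.02592031, 1019.12988514]), 'orientation': array([ 0.24363774, -0.85261233, -2.47302799])}
side {'fx': 395.5780697479038, 'fy': 395.5780697479038, 'cx': 256.24815228049914, 'cy': 199.4650593292861, 'D': array([-0.10295979,  0.        ,  0.        ,  0.        ,  0.        ]), 'origin': array([ 403.66556083, -760.71297714,  415.22919494]), 'orientation': array([ 1.18597744, -0.1236969 , -0.23211707])}
wrist {'fx': 289.82764108244174, 'fy': 289.82764108244174, 'cx': 255.5903505126653, 'cy': 192.53136991450137, 'D': array([-0.03414557,  0.        ,  0.        ,  0.        ,  0.        ]), 'origin': array([149.22219514, 510.41447796, 373.72758967]), 'orientation': array([-0.29523093, -0.18440156,  1.11896478])}
```

View pics/scene1.png

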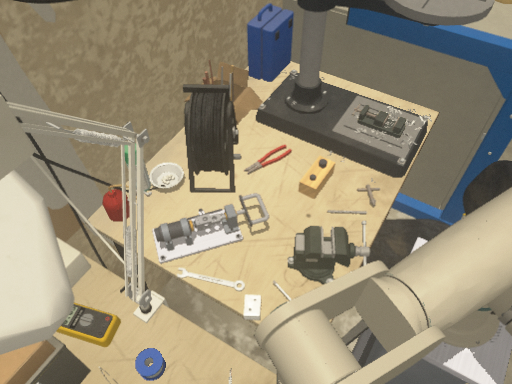

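View pics/side1.png

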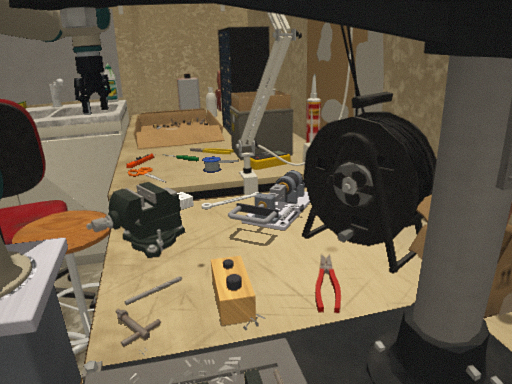

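Scene: rig at (200,232), handle bar at about (262,210), cartridge at (165,235), block at (317,175) with pin heads at about (323,163) and (313,179). In the side view the block is at (233,290), with heads at (228,264) and (234,282).

```bash
python3 - <<'E'
from h import *
f=np.load('f1.npz'); a,da,b,db=[f[k] for k in('a','da','b','db')]
cs,cd=calibration('scene'),calibration('side')
c1=cv2.resize(a[150:300,140:360],None,fx=3.6,fy=3.6,interpolation=cv2.INTER_CUBIC); save('crop1',c1)
for n,uv in dict(block=(317,175),h1=(323,163),h2=(313,179),bar=(262,210),cart=(165,235),reel=(210,90),reelbase=(235,190),alu=(252,305),vise=(320,235)).items():
    print(n,uv,bydepth(cs,[uv],da).round(0)[0])
for n,uv in dict(h1=(228,264),h2=(234,282),bar=(240,236),reelfoot=(390,268),vise=(150,200)).items():
    print('side',n,uv,bydepth(cd,[uv],db).round(0)[0])
E
```

```text
block (317, 175) [ 485. -177.   49.]
h1 (323, 163) [ 486. -214.   69.]
h2 (313, 179) [ 487. -151.   55.]
bar (262, 210) [558.  28.  56.]
cart (165, 235) [731. 244.  72.]
reel (210, 90) [785. -78. 313.]
reelbase (235, 190) [682. -18.  18.]
alu (252, 305) [438. 276.  28.]
vise (320, 235) [366.  66. 129.]
side h1 (228, 264) [ 492. -169.   57.]
side h2 (234, 282) [ 490. -236.   63.]
side bar (240, 236) [555.  41.  -1.]
side reelfoot (390, 268) [ 794. -204.   14.]
side vise (150, 200) [365.  52. 107.]
```

View pics/crop1.png

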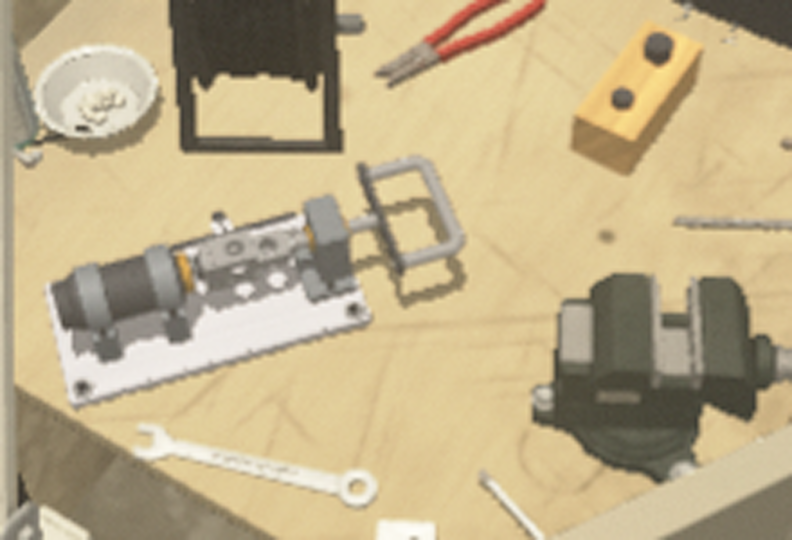

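Crop: the thick pin head is at (658,46), the slim one at (622,98). The bow handle bar runs from about (428,160) to (460,243), the fork and eye holes are near (235,247) and (268,243), and the rider is near (220,218).

```bash
python3 - <<'E'
from h import *
f=np.load('f1.npz'); a,da,b,db=[f[k] for k in('a','da','b','db')]
cs=calibration('scene')
g=lambda u,v:(140+u/3.6,150+v/3.6)
def pl(n,u,v,z):
    p=onplane(cs,[g(u,v)],z)[0]; print(n,p.round(1)); return p
A=pl('plate cart,+y',75,405,12);B=pl('plate handle,+y',370,318,12);C=pl('plate cart -y',48,285,12)
print(np.linalg.norm(A-B),np.linalg.norm(A-C))
x=(A-B)/np.linalg.norm(A-B);print('x axis',x,np.degrees(np.arctan2(x[1],x[0])))
pl('bar -y',432,163,55);pl('bar +y',455,243,55)
pl('eye hole',235,247,70);pl('hole2',268,243,61);pl('thick',658,44,66);pl('slim',622,97,59);pl('rider',220,218,30)
y=np.array([-x[1],x[0],0]); O=B+60*x-58*y; O[2]=0; print('origin',O.round(1))
for n,uv in dict(lamp1=(130,250),lamp2=(130,200),lamp3=(128,150),reelback=(210,180)).items(): print(n,bydepth(cs,[uv],da).round(0)[0])
c=calibration('wrist');s=env.sense();T=Rm(s['tcp_rot'])
print('T',T.round(3)); print('cam in tool',T.T@(c['origin']-s['ee_pos']),'\n',(T.T@Rm(c['orientation'])).round(3))
E
```

```text
plate cart,+y [718.8 294.6  12. ]
plate handle,+y [570.  113.6  12. ]
plate cart -y [807.1 220.7  12. ]
234.25563582243223 115.12589254921542
x axis [0.63505062 0.77247052 0.        ] 50.57626071758128
bar -y [591.1 -15.3  55. ]
bar +y [534.5  43.6  55. ]
eye hole [671.6 143.4  70. ]
hole2 [656.5 122.3  61. ]
thick [ 488.3 -219.1   66. ]
slim [ 489.8 -155.3   59. ]
rider [719.  105.2  30. ]
origin [652.9 123.2   0. ]
lamp1 [676. 384. 240.]
lamp2 [697. 326. 338.]
lamp3 [738. 262. 406.]
reelback [781. -23.   1.]
T [[-0.904  0.427 -0.001]
 [ 0.427  0.904 -0.001]
 [ 0.    -0.001 -1.   ]]
cam in tool [  82.78590739    0.36151985 -143.15355837] 
 [[-0.001  0.946  0.324]
 [ 1.     0.     0.001]
 [ 0.001  0.324 -0.946]]
```

Emit:
drive_tool(commands=[{"slide": [-525,-191,30],"delta_rot": [0,0,14],"hand": 0},{"slide": [-525,-191,30],"delta_rot": [0,0,14],"hand": 0},{"slide": [-525,-191,30],"delta_rot": [0,0,14],"hand": 0},{"slide": [-525,-191,30],"delta_rot": [0,0,14],"hand": 0},{"slide": [-525,-191,30],"delta_rot": [0,0,14],"hand": 0},{"slide": [-525,-191,30],"delta_rot": [0,0,14],"hand": 0},{"slide": [-525,-191,30],"delta_rot": [0,0,14],"hand": 0},{"slide": [-525,-191,30],"delta_rot": [0,0,14],"hand": 0},{"slide": [-525,-191,30],"delta_rot": [0,0,14],"hand": 0},{"slide": [-525,-191,30],"delta_rot": [0,0,14],"hand": 0},{"slide": [-525,-191,30],"delta_rot": [0,0,14],"hand": 0},{"slide": [-525,-191,30],"delta_rot": [0,0,14],"hand": 0},{"slide": [-525,-191,30],"delta_rot": [0,0,14],"hand": 0},{"slide": [-525,-191,30],"delta_rot": [0,0,14],"hand": 0}])

```text
clock: 1.5
ee_pos: [616.8, 78.9, 201.1]
tcp_rot: [-1.054, -2.959, -0.0]
contact_force: [-0.2, 0.4, 1.3]
grip_width: 42.5
grip_force: 0.0
```

```bash
python3 - <<'E'
from h import *
s=env.sense(); c=calibration('wrist'); a,d=grab_frame('wrist'); np.savez('w1.npz',a=a,d=d,o=c['origin'],r=c['orientation'])
print(s['ee_pos'],s['tcp_rot'],s['grip_width'])
save('w1',cv2.resize(a,(800,600),interpolation=cv2.INTER_CUBIC))
E
```

```text
[616.76023295  78.90357127 201.08353278] [-1.05415277e+00 -2.95851741e+00 -3.06566467e-04] 42.48946532457345
```

View pics/w1.png

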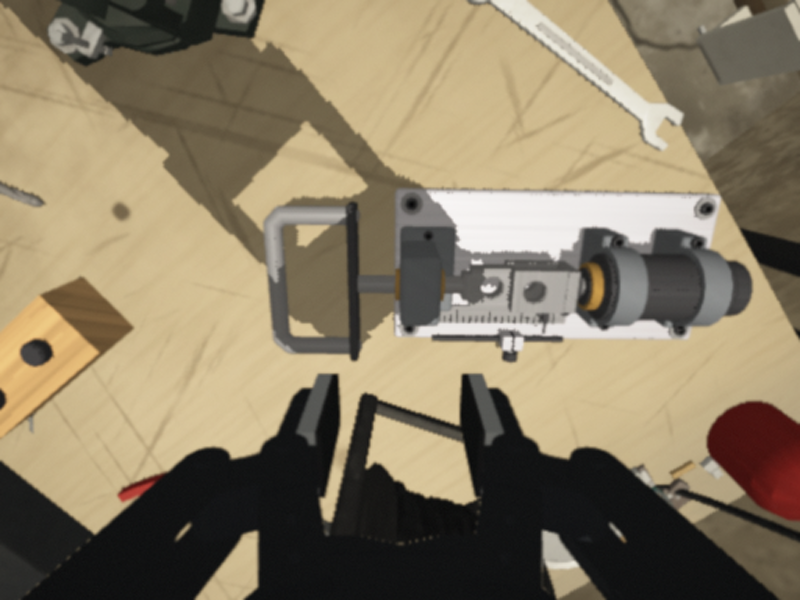

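Wrist view (800 wide): the handle bar is at (278,279), the eye hole at (490,287), the fork hole at (536,291), the rider at (511,343), and the pointer near (544,320). The plate's +y corners are at (396,189) and (718,192).

```bash
python3 - <<'E'
from h import *
f=np.load('w1.npz');a,d=f['a'],f['d'];c=dict(calibration('wrist'),origin=f['o'],orientation=f['r'])
k=1.5625
P=lambda u,v,z:onplane(c,[(u/k,v/k)],z)[0]
A=P(718,192,12);B=P(396,189,12);D=P(396,336,12)
x=(A-B)/np.linalg.norm(A-B);print('len',np.linalg.norm(A-B),np.linalg.norm(B-D),'yaw',np.degrees(np.arctan2(x[1],x[0])))
F=P(536,291,70);b=P(279,279,61)
y=np.array([-x[1],x[0],0]);O=B+60*x-58*y;O[2]=0;print('O',O)
for n,p in dict(bar=b,barT=P(278,225,61),barB=P(280,335,61),eye=P(490,287,61),fork=F,slim=P(37,351,59),riderL=P(511,333,35)).items():
    q=p-O;print(n,p.round(1),'fix',(q@x).round(1),(q@y).round(1))
print('depth fork',bydepth(c,[(560/k,291/k)],d),'rider',bydepth(c,[(511/k,338/k)],d))
e=P(490,287,61);print('bar-eye',np.linalg.norm(b-e), 'eye-fork',(F-e)@x)
cr=a[185:240,285:385];save('w1c',cv2.resize(cr,None,fx=8,fy=8,interpolation=cv2.INTER_CUBIC))
E
```

```text
len 234.82253928901454 114.29825774454807 yaw 50.565062325219564
O [656.58264517 120.79281725   0.        ]
bar [566.5  18.9  61. ] fix -135.9 4.9
barT [540.7  43.   61. ] fix -133.7 40.1
barB [595.5  -8.3  61. ] fix -138.5 -34.8
eye [658.  122.3  61. ] fix 2.0 -0.1
fork [675.4 143.8  70. ] fix 29.7 0.1
slim [ 494.8 -153.3   59. ] fix -314.4 -49.1
riderL [706.6 112.7  35. ] fix 25.5 -43.7
depth fork [[685.30109179 155.75180147  69.67703609]] rider [[713.69056656 109.89337538  27.50246247]]
bar-eye 137.98536505146419 eye-fork 27.701013885106562
```

View pics/w1c.png

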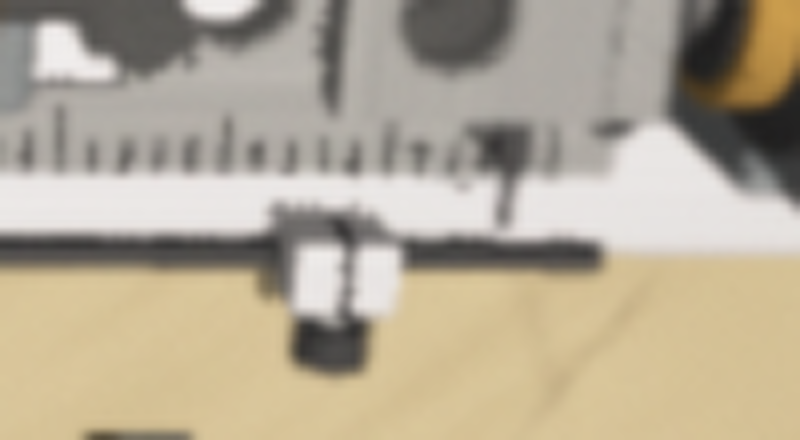

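Crop: the rider's line is on its top edge at (348,222) and the pointer tip is at (503,222), which is 19.4 px apart in the original. Next I take yaw and sizes from the depth map.

```bash
python3 - <<'E'
from h import *
f=np.load('w1.npz');a,d=f['a'],f['d'];c=dict(calibration('wrist'),origin=f['o'],orientation=f['r'])
v,u=np.mgrid[0:384,0:512]; uv=np.c_[u.ravel(),v.ravel()].astype(float)
o,dr=ray(c,uv); X=(o+dr*d.reshape(-1,1)).reshape(384,512,3)
img=a.astype(int)
def rect(m,n):
    m=m&(d>0); m=cv2.morphologyEx(m.astype(np.uint8),cv2.MORPH_OPEN,np.ones((3,3)))
    N,l,st,_=cv2.connectedComponentsWithStats(m); i=1+st[1:,4].argmax(); q=X[l==i]
    r=cv2.minAreaRect(q[:,:2].astype(np.float32)); print(n,r,'z',np.median(q[:,2])); return q
z=X[...,2]
reg=lambda u0,u1,v0,v1:(u>u0)&(u<u1)&(v>v0)&(v<v1)
rect((z>6)&(z<18)&reg(248,470,118,222),'plate')
h=rect((z>42)&(z<70)&reg(160,232,125,232),'handle')
q=rect((z>42)&(z<70)&reg(160,190,140,215),'bar')
m=q[:,:2].mean(0);w,V=np.linalg.eigh(np.cov((q[:,:2]-m).T));print('bar dir',V[:,1],np.degrees(np.arctan2(V[1,1],V[0,1])),m)
fk=rect((z>66)&(z<74)&reg(325,375,165,200),'forktop')
cart=rect((z>60)&(z<90)&reg(385,450,150,215),'cart')
for n,p in dict(line=(328.5,212.75),tip=(347.9,212.5),rtop=(327,214.5),rtop2=(332,215)).items():
    print(n,X[int(p[1]),int(p[0])].round(1), 'z24',onplane(c,[p],24)[0].round(1),'z30',onplane(c,[p],30)[0].round(1))
E
```

```text
plate ((673.1283569335938, 182.64602661132812), (240.1814727783203, 63.85090255737305), 50.799774169921875) z 12.390589089930529
handle ((583.0892944335938, 33.87835693359375), (62.89729690551758, 104.91607666015625), 50.038448333740234) z 61.00421114461909
bar ((565.014404296875, 16.845130920410156), (20.98411750793457, 80.1876449584961), 42.78007507324219) z 60.57023451985822
bar dir [-0.75385727  0.65703822] 138.9256201808093 [563.65572633  18.8012962 ]
forktop ((678.978515625, 148.17047119140625), (42.757080078125, 27.812408447265625), 50.38421630859375) z 70.3438342421914
cart ((725.1846313476562, 203.29501342773438), (70.18536376953125, 51.05830383300781), 49.47863006591797) z 75.4258403307515
line [714.6 113.4  17.8] z24 [712.7 113.7  24. ] z30 [709.7 114.   30. ]
tip [725.  131.5  25.9] z24 [727.3 132.   24. ] z30 [724.  131.9  30. ]
rtop [712.9 111.3  24. ] z24 [713.5 111.   24. ] z30 [710.5 111.4  30. ]
rtop2 [715.8 115.5  27.9] z24 [717.8 115.3  24. ] z30 [714.7 115.6  30. ]
```

Emit:
drive_tool(commands=[{"slide": [-2,-45,30],"hand": 0},{"slide": [-2,-82,60],"hand": 0},{"slide": [-2,-82,90],"hand": 0},{"slide": [-2,-82,120],"hand": 0},{"slide": [-2,-82,145],"hand": 0},{"slide": [-2,-82,160],"hand": 0},{"slide": [-2,-82,165],"hand": 0},{"slide": [-2,-82,165],"hand": 0}], force=40)

```text
validation failed for argument at $.co...
```

Emit:
drive_tool(commands=[{"slide": [0,0,0],"hand": -0.5},{"slide": [0,0,0],"hand": -1},{"slide": [0,0,0],"hand": -1},{"slide": [0,0,0],"hand": -1},{"slide": [0,0,0],"hand": -1},{"slide": [0,0,0],"hand": -1}], force=40)

```text
validation failed for argument at $.co...
```

Emit:
drive_tool(commands=[{"slide": [-2,-45,30],"delta_rot": [0,0,0],"hand": 0},{"slide": [-2,-82,60],"delta_rot": [0,0,0],"hand": 0},{"slide": [-2,-82,90],"delta_rot": [0,0,0],"hand": 0},{"slide": [-2,-82,120],"delta_rot": [0,0,0],"hand": 0},{"slide": [-2,-82,145],"delta_rot": [0,0,0],"hand": 0},{"slide": [-2,-82,160],"delta_rot": [0,0,0],"hand": 0},{"slide": [-2,-82,165],"delta_rot": [0,0,0],"hand": 0},{"slide": [-2,-82,165],"delta_rot": [0,0,0],"hand": 0}], force=40)

```text
clock: 2.35
ee_pos: [567.0, 14.0, 36.7]
tcp_rot: [1.054, 2.959, 0.0]
contact_force: [0.1, -0.0, 0.7]
grip_width: 42.6
grip_force: 0.0
```

Emit:
drive_tool(commands=[{"slide": [0,0,0],"delta_rot": [0,0,0],"hand": -0.5},{"slide": [0,0,0],"delta_rot": [0,0,0],"hand": -1},{"slide": [0,0,0],"delta_rot": [0,0,0],"hand": -1},{"slide": [0,0,0],"delta_rot": [0,0,0],"hand": -1},{"slide": [0,0,0],"delta_rot": [0,0,0],"hand": -1},{"slide": [0,0,0],"delta_rot": [0,0,0],"hand": -1}], force=40)

```text
clock: 2.95
ee_pos: [567.8, 13.4, 37.8]
tcp_rot: [1.055, 2.957, 0.002]
contact_force: [-1.4, -0.0, 5.7]
grip_width: 10.7
grip_force: 39.1
```

Emit:
drive_tool(commands=[{"slide": [0,6,0],"delta_rot": [0,0,0],"hand": -1},{"slide": [0,12,0],"delta_rot": [0,0,0],"hand": -1},{"slide": [0,17,0],"delta_rot": [0,0,0],"hand": -1},{"slide": [0,21,0],"delta_rot": [0,0,0],"hand": -1},{"slide": [0,24,0],"delta_rot": [0,0,0],"hand": -1},{"slide": [0,25,0],"delta_rot": [0,0,0],"hand": -1},{"slide": [0,25,0],"delta_rot": [0,0,0],"hand": -1}])

```text
clock: 3.65
ee_pos: [583.8, 32.6, 37.9]
tcp_rot: [1.055, 2.956, 0.001]
contact_force: [-1.2, -0.0, 5.1]
grip_width: 10.1
grip_force: 39.1
```

Emit:
drive_tool(commands=[{"slide": [0,1,0],"delta_rot": [0,0,0],"hand": -1},{"slide": [0,2,0],"delta_rot": [0,0,0],"hand": -1},{"slide": [0,2,0],"delta_rot": [0,0,0],"hand": -1}])

```text
clock: 3.95
ee_pos: [584.2, 33.0, 37.8]
tcp_rot: [1.056, 2.958, -0.003]
contact_force: [-6.4, -3.8, 8.8]
grip_width: 10.5
grip_force: 39.5
```

Emit:
drive_tool(commands=[{"slide": [0,2,0],"delta_rot": [0,0,0],"hand": -1},{"slide": [0,4,0],"delta_rot": [0,0,0],"hand": -1},{"slide": [0,4,0],"delta_rot": [0,0,0],"hand": -1}])

```text
clock: 4.25
ee_pos: [584.2, 33.1, 37.7]
tcp_rot: [-1.057, -2.954, 0.015]
contact_force: [-20.7, -17.8, 19.4]
grip_width: 10.6
grip_force: 40.9
```

Emit:
drive_tool(commands=[{"slide": [0,-5,0],"delta_rot": [0,0,0],"hand": -1},{"slide": [0,-5,0],"delta_rot": [0,0,0],"hand": -0.4},{"slide": [0,-5,0],"delta_rot": [0,0,0],"hand": 0},{"slide": [0,-5,0],"delta_rot": [0,0,0],"hand": 0},{"slide": [0,-5,0],"delta_rot": [0,0,0],"hand": 0},{"slide": [0,-5,-25],"delta_rot": [0,0,0],"hand": 0},{"slide": [0,-5,-65],"delta_rot": [0,0,0],"hand": 0},{"slide": [0,-5,-110],"delta_rot": [0,0,0],"hand": 0},{"slide": [0,-5,-140],"delta_rot": [0,0,0],"hand": 0},{"slide": [0,-5,-140],"delta_rot": [0,0,0],"hand": 0}])

```text
clock: 5.25
ee_pos: [585.7, 33.7, 182.4]
tcp_rot: [1.052, 2.95, 0.005]
contact_force: [-0.4, 0.7, 0.5]
grip_width: 42.4
grip_force: 0.0
```

```bash
python3 - <<'E'
from h import *
s=env.sense(); c=calibration('wrist'); a,d=grab_frame('wrist'); np.savez('w2.npz',a=a,d=d,o=c['origin'],r=c['orientation'])
print(s['ee_pos'],s['tcp_rot'],s['grip_width'])
save('w2',cv2.resize(a[60:300,250:512],None,fx=2.5,fy=2.5,interpolation=cv2.INTER_CUBIC))
f=np.load('f1.npz'); cs=calibration('scene')
for uv in [(310,50),(300,95),(400,165),(265,110),(380,120),(440,8),(325,5)]: print(uv,bydepth(cs,[uv],f['da'])[0].round(0))
E
```

```text
[585.70810874  33.67525824 182.35326745] [1.05164398 2.95029809 0.00534682] 42.36430263549033
(310, 50) [ 669. -447.  270.]
(300, 95) [ 682. -431.  101.]
(400, 165) [ 282. -349.   49.]
(265, 110) [ 776. -355.   49.]
(380, 120) [ 401. -457.   97.]
(440, 8) [ 326. -384.  527.]
(325, 5) [ 636. -443.  426.]
```

View pics/w2.png

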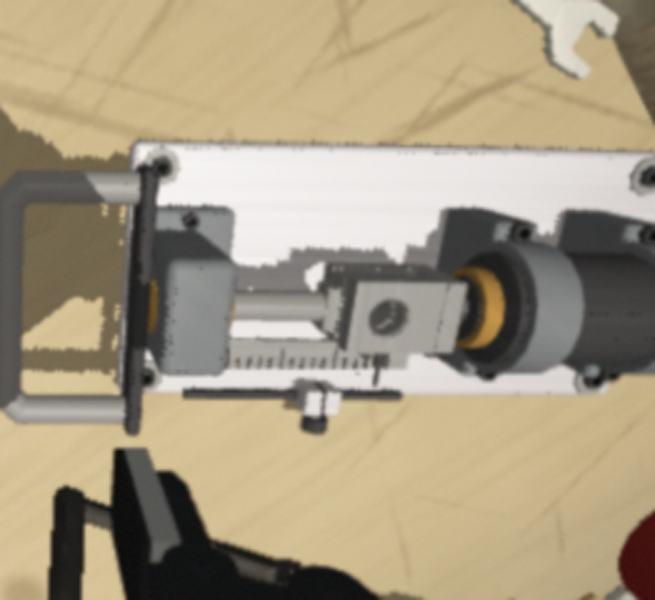

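Crop: the eye is home in the fork. The fork hole is at (389,317), the pointer tip at about (376,385), and the rider line at about (322,383). The drill press is clear of the pin approach.

Emit:
drive_tool(commands=[{"slide": [-84,-255,32],"delta_rot": [0,0,-90],"hand": 0},{"slide": [-84,-255,32],"delta_rot": [0,0,-90],"hand": 0},{"slide": [-84,-255,32],"delta_rot": [0,0,-90],"hand": 0},{"slide": [-84,-255,32],"delta_rot": [0,0,-90],"hand": 0},{"slide": [-84,-255,32],"delta_rot": [0,0,-90],"hand": 0},{"slide": [-84,-255,32],"delta_rot": [0,0,-90],"hand": 0},{"slide": [-84,-255,32],"delta_rot": [0,0,-90],"hand": 0},{"slide": [-84,-255,32],"delta_rot": [0,0,-90],"hand": 0},{"slide": [-84,-255,32],"delta_rot": [0,0,-90],"hand": 0},{"slide": [-84,-255,32],"delta_rot": [0,0,-90],"hand": 0},{"slide": [-84,-255,32],"delta_rot": [0,0,-90],"hand": 0},{"slide": [-84,-255,32],"delta_rot": [0,0,-90],"hand": 0},{"slide": [-84,-255,32],"delta_rot": [0,0,-90],"hand": 0},{"slide": [-84,-255,32],"delta_rot": [0,0,-90],"hand": 0}])

```text
clock: 6.7
ee_pos: [489.2, -212.6, 143.6]
tcp_rot: [1.335, -2.84, 0.003]
contact_force: [0.1, -0.5, 0.9]
grip_width: 42.9
grip_force: 0.0
```

```bash
python3 - <<'E'
from h import *
s=env.sense(); c=calibration('wrist'); a,d=grab_frame('wrist')
print(s['ee_pos'],s['tcp_rot'],s['grip_width'])
v,u=np.mgrid[0:384,0:512]; o,dr=ray(c,np.c_[u.ravel(),v.ravel()]); X=(o+dr*d.reshape(-1,1)).reshape(384,512,3)
z=X[...,2]
m=((z>54)&(z<75)&(np.hypot(X[...,0]-490,X[...,1]+190)<75)&(a.max(2)<110)).astype(np.uint8)
N,l,st,ce=cv2.connectedComponentsWithStats(m)
for i in range(1,N):
    if st[i,4]>60:
        q=X[l==i]; zt=np.percentile(q[:,2],80); t=q[q[:,2]>zt-4]
        cc,r=cv2.minEnclosingCircle(t[:,:2].astype(np.float32)); print(st[i],ce[i].round(1),'ztop',zt.round(1),'circ',cc,r,'onplane',onplane(c,[ce[i]],zt)[0].round(1))
save('w3',cv2.resize(a,(640,480)))
E
```

```text
[ 489.16820714 -212.56691229  143.61137867] [ 1.33451188e+00 -2.83979205e+00  2.56698208e-03] 42.91688119163807
[230 175  31  33 777] [245.2 191.2] ztop 66.8 circ (491.88446044921875, -223.84524536132812) 12.754290580749512 onplane [ 490.2 -225.6   66.8]
[279 233  20  20 255] [288.2 242.5] ztop 59.8 circ (493.4991455078125, -160.94757080078125) 8.935672760009766 onplane [ 493.6 -163.5   59.8]
```

View pics/w3.png

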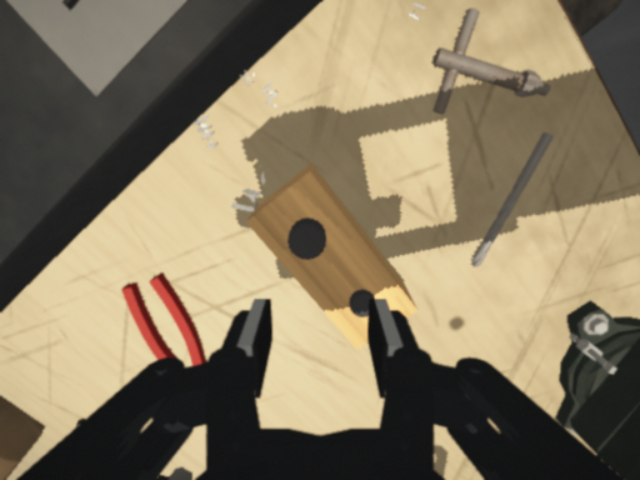

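The thick pin head (r ≈ 12.7, top 66.8) is at (307,239) and the slim one at (361,302), 63 mm apart as expected.

Emit:
drive_tool(commands=[{"slide": [7,-9,10],"delta_rot": [0,0,0],"hand": 0},{"slide": [7,-9,40],"delta_rot": [0,0,0],"hand": 0},{"slide": [7,-9,65],"delta_rot": [0,0,0],"hand": 0},{"slide": [7,-9,82],"delta_rot": [0,0,0],"hand": 0},{"slide": [7,-9,90],"delta_rot": [0,0,0],"hand": 0},{"slide": [7,-9,92],"delta_rot": [0,0,0],"hand": 0},{"slide": [7,-9,92],"delta_rot": [0,0,0],"hand": -0.2},{"slide": [7,-9,92],"delta_rot": [0,0,0],"hand": -1},{"slide": [7,-9,92],"delta_rot": [0,0,0],"hand": -1},{"slide": [7,-9,92],"delta_rot": [0,0,0],"hand": -1},{"slide": [7,-9,92],"delta_rot": [0,0,0],"hand": -1}])

```text
clock: 7.85
ee_pos: [494.2, -221.1, 53.5]
tcp_rot: [1.325, -2.843, 0.011]
contact_force: [1.0, -0.7, 5.9]
grip_width: 21.8
grip_force: 39.7
```

Emit:
drive_tool(commands=[{"slide": [0,0,-3],"delta_rot": [0,0,0],"hand": -1},{"slide": [0,0,-8],"delta_rot": [0,0,0],"hand": -1},{"slide": [0,0,-20],"delta_rot": [0,0,0],"hand": -1},{"slide": [0,0,-40],"delta_rot": [0,0,0],"hand": -1},{"slide": [0,0,-65],"delta_rot": [0,0,0],"hand": -1},{"slide": [0,0,-85],"delta_rot": [0,0,0],"hand": -1},{"slide": [0,0,-95],"delta_rot": [0,0,0],"hand": -1},{"slide": [0,0,-95],"delta_rot": [0,0,0],"hand": -1}], force=50)

```text
clock: 8.65
ee_pos: [494.5, -220.3, 149.1]
tcp_rot: [1.325, -2.843, 0.012]
contact_force: [-0.3, -0.1, -0.7]
grip_width: 21.8
grip_force: 49.2
```

Emit:
drive_tool(commands=[{"slide": [-30,18,0],"delta_rot": [0,0,0],"hand": -1},{"slide": [-70,42,0],"delta_rot": [0,0,0],"hand": -1},{"slide": [-112,67,0],"delta_rot": [0,0,0],"hand": -1},{"slide": [-155,92,0],"delta_rot": [0,0,0],"hand": -1},{"slide": [-198,118,0],"delta_rot": [0,0,0],"hand": -1},{"slide": [-240,140,0],"delta_rot": [0,0,0],"hand": -1},{"slide": [-275,132,0],"delta_rot": [0,0,0],"hand": -1},{"slide": [-315,120,0],"delta_rot": [0,0,0],"hand": -1},{"slide": [-355,107,0],"delta_rot": [0,0,0],"hand": -1},{"slide": [-380,98,0],"delta_rot": [0,0,0],"hand": -1},{"slide": [-394,95,0],"delta_rot": [0,0,0],"hand": -1},{"slide": [-394,95,0],"delta_rot": [0,0,0],"hand": -1},{"slide": [-394,95,0],"delta_rot": [0,0,0],"hand": -1},{"slide": [-394,95,0],"delta_rot": [0,0,0],"hand": -1}])

```text
clock: 10.05
ee_pos: [673.8, 142.1, 143.5]
tcp_rot: [1.323, -2.841, 0.008]
contact_force: [0.6, -0.7, -0.7]
grip_width: 21.5
grip_force: 49.3
```

```bash
python3 - <<'E'
from h import *
s=env.sense(); c=calibration('wrist'); a,d=grab_frame('wrist'); np.savez('w4.npz',a=a,d=d,o=c['origin'],r=c['orientation'])
print(s['ee_pos'],s['tcp_rot'],s['grip_width'],s['contact_force'])
q=proj(c,[[675,142.5,70],[675,142.5,95]]);print(q)
np.savez('w4x.npz',q=q)
u0,v0=q[0].astype(int); u0=max(0,u0-80);v0=max(0,v0-75); print(u0,v0)
save('w4',cv2.resize(a[v0:v0+150,u0:u0+160],None,fx=4,fy=4,interpolation=cv2.INTER_CUBIC))
E
```

```text
[673.844082   142.14624874 143.49527688] [ 1.32290926 -2.84105226  0.00758246] 21.46114555392392 [ 0.62302587 -0.6932024  -0.72127439]
[[255.85059097 205.09649492]
 [255.84756086 217.46509158]]
175 130
```

View pics/w4.png

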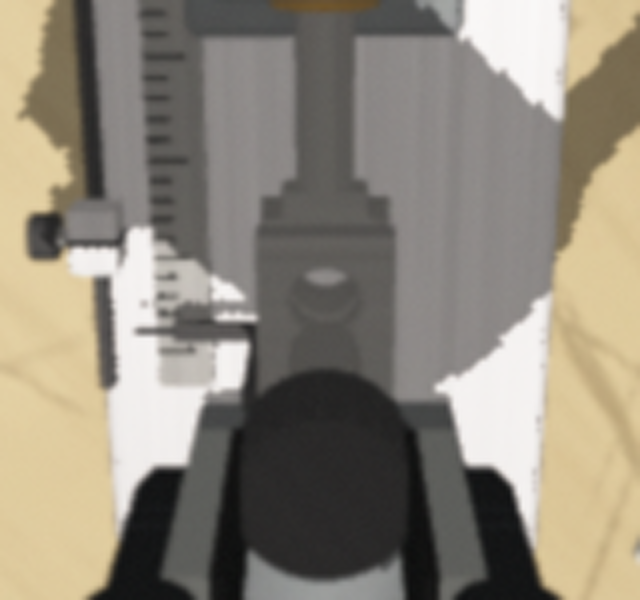

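Crop: the fork hole is at about (325,300), which matches the prediction (323,300). The shank tip shows at about (325,340), the head top circle is centred at (325,474), and the pointer and rider are on the left.

```bash
python3 - <<'E'
from h import *
f=np.load('w4.npz');a,d=f['a'],f['d'];c=dict(calibration('wrist'),origin=f['o'],orientation=f['r'])
g=lambda u,v:(175+u/4,130+v/4)
T=Rm(env.sense()['tcp_rot'])
h=onplane(c,[g(325,474)],156)[0]; H=onplane(c,[g(325,300)],70)[0]
print('head',h,'hole',H,'tool delta',T.T@(H-h)); print('depth head',bydepth(c,[g(325,460)],d),'forktop',bydepth(c,[g(380,300)],d),'shank',bydepth(c,[g(325,350)],d))
print(T.round(4)); print('axis proj', proj(c,[h-[0,0,66],h-[0,0,58]]), g(325,325))
x=np.array([np.cos(np.radians(50.3)),np.sin(np.radians(50.3)),0])
# pointer/line: tip crop (138,330), rider line edge ~ (122,?)
for z in (22,24,26,28):
    p=onplane(c,[g(138,330)],z)[0];r=onplane(c,[g(121,237)],z)[0]; print(z,p.round(1),r.round(1),'gap',((p-r)@x).round(2))
print(bydepth(c,[g(150,330),g(110,235),g(95,230)],d).round(1))
save('w4r',cv2.resize(a[175:225,178:238],None,fx=10,fy=10,interpolation=cv2.INTER_CUBIC))
E
```

```text
head [669.0159289  135.71758547 156.        ] hole [674.70163694 142.64290044  70.        ] tool delta [-9.68975971  0.24069082 85.9205324 ]
depth head [[667.60978358 134.04440774 156.3199154 ]] forktop [[666.1323867 149.5337663  70.6435912]] shank [[668.46933819 135.1392988  117.90074547]]
[[-0.6436 -0.7654 -0.0043]
 [-0.7653  0.6436 -0.0075]
 [ 0.0085 -0.0016 -1.    ]]
axis proj [[256.13958726 203.26782058]
 [256.1493906  207.26947602]] (256.25, 211.25)
22 [726.9 133.   22. ] [713.6 112.7  22. ] gap 24.15
24 [726.1 132.6  24. ] [712.9 112.4  24. ] gap 23.97
26 [725.3 132.2  26. ] [712.2 112.2  26. ] gap 23.79
28 [724.5 131.8  28. ] [711.5 111.9  28. ] gap 23.61
[[722.7 133.9  26.9]
 [713.3 109.9  27.5]
 [714.7 106.6  28.8]]
```

View pics/w4r.png

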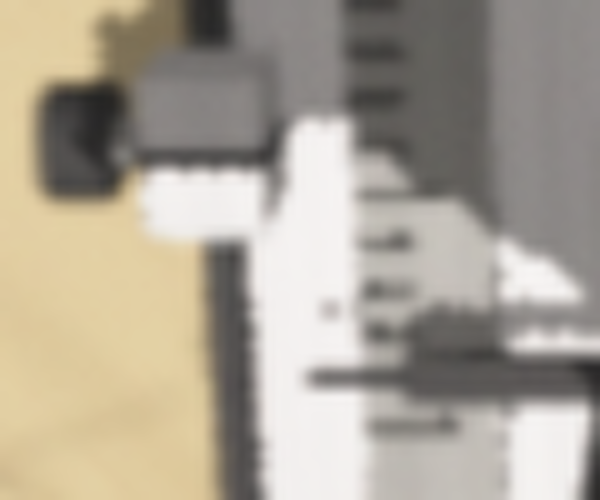

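```bash
python3 - <<'E'
from h import *
f=np.load('w4.npz');a,d=f['a'],f['d'];c=dict(calibration('wrist'),origin=f['o'],orientation=f['r'])
v,u=np.mgrid[0:384,0:512]; o,dr=ray(c,np.c_[u.ravel(),v.ravel()]); X=(o+dr*d.reshape(-1,1)).reshape(384,512,3)
T=Rm(env.sense()['tcp_rot']);t=env.sense()['ee_pos']
L=(X-t)@T
for vv in range(200,280,5): print(vv,L[vv,256].round(1),X[vv,256,2].round(1),a[vv,256].max())
m=(d>0)&(abs(X[...,2]-156.5)<2.5)&(a.max(2)<60)&(abs(L[...,1])<14)
q=L[m][:,:2].astype(np.float32);print(len(q),q.min(0),q.max(0),cv2.minEnclosingCircle(q))
for z in(26,28):
    p=onplane(c,[(208.5,212.8)],z)[0];r=onplane(c,[(205.5,190.5)],z)[0]; print(z,p.round(1),r.round(1),'gap',np.hypot(*(p-r)[:2]),((p-r)@np.array([.639,.769,0])).round(2))
E
```

```text
200 [-18.2  -0.2 130.6] 13.2 134
205 [-7.6 -0.3 89.5] 54.3 86
210 [ 9.5 -0.4 36.5] 107.5 88
215 [ 9.  -0.4 29.2] 114.7 83
220 [ 9.3 -0.5 20.9] 123.1 82
225 [15.6 -0.5  0.2] 143.8 36
230 [15.5 -0.5 -5.7] 149.7 36
235 [14.8 -0.5 -9.9] 154.0 39
240 [ 14.4  -0.5 -14.6] 158.6 42
245 [ 10.4  -0.5 -12.3] 156.3 41
250 [  7.4  -0.5 -12.2] 156.2 43
255 [  4.6  -0.5 -12.3] 156.3 43
260 [  1.9  -0.5 -12.8] 156.8 42
265 [ -0.8  -0.5 -13.3] 157.2 43
270 [ -4.1  -0.5 -12.9] 156.7 42
275 [ -8.9  -0.5 -10.3] 154.1 113
1493 [-12.07593  -13.059514] [16.305784  11.5448065] ((0.1095936968922615, -0.6919108033180237), 16.455663681030273)
26 [726.3 131.8  26. ] [712.8 113.2  26. ] gap 22.90037831081996 22.85
28 [725.5 131.4  28. ] [712.1 113.   28. ] gap 22.725166006362606 22.67
```

Emit:
drive_tool(commands=[{"slide": [-5,0,0],"delta_rot": [0,0,0],"hand": -1},{"slide": [-5,0,5],"delta_rot": [0,0,0],"hand": -1},{"slide": [-5,0,12],"delta_rot": [0,0,0],"hand": -1},{"slide": [-5,0,18],"delta_rot": [0,0,0],"hand": -1},{"slide": [-5,0,23],"delta_rot": [0,0,0],"hand": -1},{"slide": [-5,0,27],"delta_rot": [0,0,0],"hand": -1},{"slide": [-5,0,30],"delta_rot": [0,0,0],"hand": -1},{"slide": [-5,0,30],"delta_rot": [0,0,0],"hand": -1}])

```text
clock: 10.9
ee_pos: [677.4, 146.4, 113.2]
tcp_rot: [1.324, -2.841, 0.008]
contact_force: [-0.1, -0.2, -0.9]
grip_width: 21.2
grip_force: 49.3
```

Emit:
drive_tool(commands=[{"slide": [0,0,2],"delta_rot": [0,0,0],"hand": -1},{"slide": [0,0,4],"delta_rot": [0,0,0],"hand": -1},{"slide": [0,0,6],"delta_rot": [0,0,0],"hand": -1},{"slide": [0,0,8],"delta_rot": [0,0,0],"hand": -1},{"slide": [0,0,10],"delta_rot": [0,0,0],"hand": -1},{"slide": [0,0,12],"delta_rot": [0,0,0],"hand": -1},{"slide": [0,0,12],"delta_rot": [0,0,0],"hand": -1}])

```text
clock: 11.6
ee_pos: [677.4, 146.3, 101.4]
tcp_rot: [1.324, -2.841, 0.008]
contact_force: [-0.2, 0.4, -0.2]
grip_width: 21.8
grip_force: 49.3
```

```bash
python3 - <<'E'
from h import *
s=env.sense(); c=calibration('wrist'); a,d=grab_frame('wrist')
print(s['ee_pos'],s['contact_force'],s['ft_torque'])
v,u=np.mgrid[0:384,0:512]; o,dr=ray(c,np.c_[u.ravel(),v.ravel()]); X=(o+dr*d.reshape(-1,1)).reshape(384,512,3)
for vv in range(170,240,4): print(vv,X[vv,256].round(1),a[vv,256].max())
E
```

```text
[677.39645988 146.27909645 101.35128138] [-0.19842172  0.37289591 -0.15833496] [-0.00690717 -0.00691023  0.0202458 ]
170 [654.4 118.   62.2] 96
174 [656.2 120.2  61.8] 98
178 [658.  122.3  61.6] 97
182 [659.8 124.5  61.1] 97
186 [661.7 126.8  60.4] 96
190 [663.1 128.3  62.8] 97
194 [665.  130.6  62.3] 98
198 [666.  131.8  65.9] 82
202 [666.8 132.8  70.1] 101
206 [668.5 134.8  70.4] 93
210 [670.6 137.3  69.2] 88
214 [671.7 138.6  71.9] 82
218 [672.1 139.1  76.8] 84
222 [667.9 134.   97.6] 55
226 [667.7 133.9 103.3] 37
230 [667.9 134.1 107.6] 37
234 [667.9 134.1 112.3] 37
238 [668.9 135.3 113.6] 42
```

Emit:
drive_tool(commands=[{"slide": [0,0,2],"delta_rot": [0,0,0],"hand": -1},{"slide": [0,0,4],"delta_rot": [0,0,0],"hand": -1},{"slide": [0,0,6],"delta_rot": [0,0,0],"hand": -1},{"slide": [0,0,8],"delta_rot": [0,0,0],"hand": -1},{"slide": [0,0,10],"delta_rot": [0,0,0],"hand": -1},{"slide": [0,0,10],"delta_rot": [0,0,0],"hand": -1}])

```text
clock: 12.25
ee_pos: [677.4, 146.2, 91.3]
tcp_rot: [1.324, -2.841, 0.008]
contact_force: [-0.7, -0.1, -1.2]
grip_width: 21.3
grip_force: 49.3
```

Emit:
drive_tool(commands=[{"slide": [0,0,3],"delta_rot": [0,0,0],"hand": -1},{"slide": [0,0,6],"delta_rot": [0,0,0],"hand": -1},{"slide": [0,0,9],"delta_rot": [0,0,0],"hand": -1},{"slide": [0,0,11],"delta_rot": [0,0,0],"hand": -1},{"slide": [0,0,13],"delta_rot": [0,0,0],"hand": -1},{"slide": [0,0,13],"delta_rot": [0,0,0],"hand": -1}])

```text
clock: 12.85
ee_pos: [677.4, 146.1, 78.3]
tcp_rot: [1.324, -2.841, 0.008]
contact_force: [-0.9, -0.7, -1.8]
grip_width: 21.7
grip_force: 49.3
```

Emit:
drive_tool(commands=[{"slide": [0,0,1],"delta_rot": [0,0,0],"hand": -1},{"slide": [0,0,2],"delta_rot": [0,0,0],"hand": -1},{"slide": [0,0,3],"delta_rot": [0,0,0],"hand": -1},{"slide": [0,0,3],"delta_rot": [0,0,0],"hand": -1}])

```text
clock: 13.25
ee_pos: [677.5, 146.1, 75.8]
tcp_rot: [1.324, -2.842, 0.008]
contact_force: [-2.4, -0.7, 0.1]
grip_width: 21.6
grip_force: 49.4
```

Emit:
drive_tool(commands=[{"slide": [0,0,1],"delta_rot": [0,0,0],"hand": -1},{"slide": [0,0,1],"delta_rot": [0,0,0],"hand": -1}])

```text
clock: 13.45
ee_pos: [677.5, 146.1, 75.6]
tcp_rot: [1.324, -2.842, 0.008]
contact_force: [-5.2, -0.9, 4.4]
grip_width: 21.6
grip_force: 49.8
```

Emit:
drive_tool(commands=[{"slide": [0,0,0],"delta_rot": [0,0,0],"hand": -0.3},{"slide": [0,0,0],"delta_rot": [0,0,0],"hand": 0},{"slide": [0,0,0],"delta_rot": [0,0,0],"hand": 0},{"slide": [0,0,0],"delta_rot": [0,0,0],"hand": 0},{"slide": [0,0,-15],"delta_rot": [0,0,0],"hand": 0},{"slide": [0,0,-45],"delta_rot": [0,0,0],"hand": 0},{"slide": [30,0,-85],"delta_rot": [0,0,0],"hand": 0},{"slide": [70,0,-105],"delta_rot": [0,0,0],"hand": 0},{"slide": [70,0,-105],"delta_rot": [0,0,0],"hand": 0},{"slide": [70,0,-105],"delta_rot": [0,0,0],"hand": 0}])

```text
clock: 14.45
ee_pos: [633.1, 93.0, 182.4]
tcp_rot: [1.324, -2.845, 0.009]
contact_force: [0.4, 0.5, 0.2]
grip_width: 42.5
grip_force: 0.0
```

```bash
python3 - <<'E'
from h import *
s=env.sense(); c=calibration('wrist'); a,d=grab_frame('wrist')
print(s['ee_pos'],s['tcp_rot'],s['grip_width'])
v,u=np.mgrid[0:384,0:512]; o,dr=ray(c,np.c_[u.ravel(),v.ravel()]); X=(o+dr*d.reshape(-1,1)).reshape(384,512,3)
r=np.hypot(X[...,0]-675,X[...,1]-142.5)
m=(d>0)&(r<25)&(X[...,2]>79)&(X[...,2]<98)
q=X[m];print(len(q));
if len(q): print('head top z',np.percentile(q[:,2],[50,80]),'circ',cv2.minEnclosingCircle(q[q[:,2]>85][:,:2].astype(np.float32)))
m=(d>0)&(r<24)&(X[...,2]>66)&(X[...,2]<74);print('fork z',np.median(X[m][:,2]))
uv=proj(c,[[675,142.5,80]])[0];print(uv)
i=np.clip((uv-[100,75]).astype(int),0,None);save('w5',cv2.resize(a[i[1]:i[1]+150,i[0]:i[0]+200],None,fx=4,fy=4,interpolation=cv2.INTER_CUBIC))
E
```

```text
[633.14893539  92.97780627 182.4095328 ] [ 1.32401311 -2.8448683   0.00906327] 42.45872417527742
555
head top z [88.07348653 88.74862757] circ ((675.5428466796875, 142.6258087158203), 12.729650497436523)
fork z 70.40830320339904
[256.68154131 255.67474324]
```

View pics/w5.png

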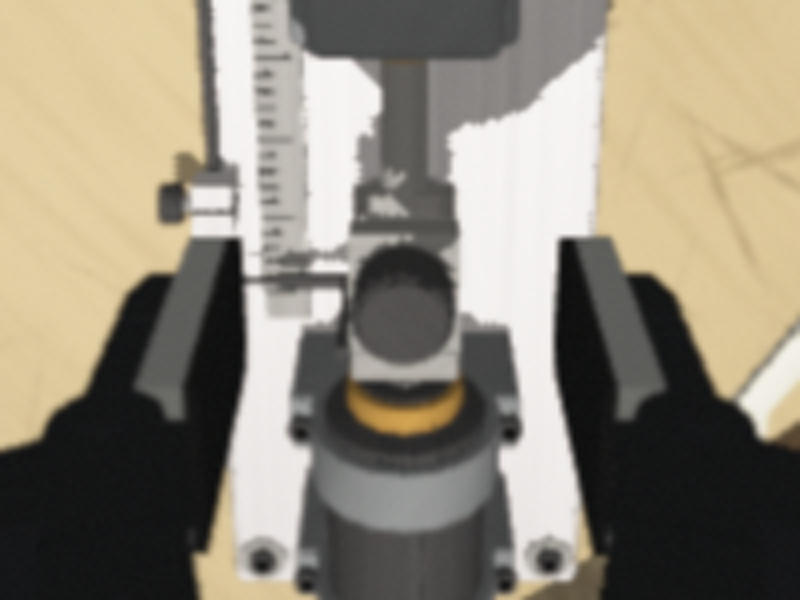

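Crop: the pin head sits centred over the hole with its top at 88 mm, so it is seated (70+18). The rider line is at about (215,209) and the pointer tip at (245,281).

```bash
python3 - <<'E'
from h import *
c=calibration('wrist'); a,d=grab_frame('wrist'); np.savez('w6.npz',a=a,d=d,o=c['origin'],r=c['orientation'])
g=cv2.cvtColor(a,cv2.COLOR_RGB2GRAY)
print('cols 202..224 rows 220..256');
for v in range(220,257): print(v,g[v,202:225])
x=np.array([np.cos(np.radians(50.3)),np.sin(np.radians(50.3)),0])
for z in(26,28):
    p=onplane(c,[(217.5,250.2)],z)[0];r=onplane(c,[(214.5,232.2)],z)[0];print(z,p.round(1),r.round(1),(p-r)@x)
E
```

```text
cols 202..224 rows 220..256
220 [113 120 143 164 133  97  83  78 115 174 220 232 236 240 242 242 239 218
 184 172 168 170 178]
221 [112 113 118 123 105  88  78  77  99 133 161 172 190 227 239 242 239 219
 186 181 184 184 186]
222 [112 112 113 109  95  82  69  73  95 121 129 133 152 201 234 242 239 209
 159 160 168 170 179]
223 [113 112 113 112 103  91  86  90 106 117 121 126 161 221 238 242 238 202
 144 136 134 137 161]
224 [115 116 115 115 113 110 109 110 114 114 116 120 163 228 241 242 240 223
 187 171 168 170 177]
225 [117 124 121 117 117 117 117 117 116 117 115 118 163 228 240 242 240 226
 198 185 182 184 185]
226 [134 147 145 136 139 143 141 140 139 138 131 121 162 228 240 241 239 222
 186 169 168 167 174]
227 [175 205 205 192 198 202 201 200 201 198 176 140 162 228 240 242 239 214
 160 132 128 131 149]
228 [185 228 235 234 234 234 234 234 236 234 213 156 160 227 240 241 239 221
 186 169 166 167 174]
229 [173 228 239 239 238 238 238 239 240 239 223 158 149 226 240 242 241 233
 200 177 177 175 180]
230 [172 226 238 239 238 237 238 238 239 239 226 158 144 224 239 241 242 235
 179 
[... 2013 characters left out ...]
  93  93  91  75  46  23  17  15  16  16  19  47 103 142 153
 148 127 114 106  88]
252 [ 94  92  93  93  93  88  69  40  23  17  18  18  16  21  67 155 214 229
 222 185 156 142 114]
253 [ 93  93  93  93  92  86  58  31  19  17  16  17  16  20  63 155 226 238
 234 191 151 139 128]
254 [ 93  93  93  94  91  81  52  26  18  16  17  15  18  20  57 148 224 239
 236 208 179 171 168]
255 [ 93  93  93  93  89  72  41  22  17  17  15  17  16  19  57 147 223 239
 237 218 193 182 181]
256 [ 92  94  93  92  85  59  32  19  18  17  17  17  17  19  57 146 223 238
 236 213 189 182 180]
26 [724.9 132.1  26. ] [711.8 112.7  26. ] 23.24378923700452
28 [723.9 131.4  28. ] [710.9 112.2  28. ] 23.088125937795645
```

```bash
python3 - <<'E'
from h import *
f=np.load('f1.npz'); 
print(env.sense()['joints'].round(2))
for n,k,dk in(('scene','a','da'),('side','b','db')):
    c=calibration(n);d=f[dk];v,u=np.mgrid[0:384,0:512]; o,dr=ray(c,np.c_[u.ravel(),v.ravel()]); X=o+dr*d.reshape(-1,1)
    m=(d.ravel()>0)&(X[:,2]>25)&(X[:,2]<450)&(X[:,0]>600)&(X[:,0]<900)&(X[:,1]<60)&(X[:,1]>-250)
    q=X[m]
    for lo,hi in((25,80),(80,150),(150,220),(220,300),(300,450)):
        w=q[(q[:,2]>lo)&(q[:,2]<hi)]
        if len(w): r=np.hypot(w[:,0]-600,w[:,1]+10); i=r.argsort()[min(5,len(r)-1)]; print(n,lo,hi,len(w),'nearest',w[i].round(0),'x5%',np.percentile(w[:,0],5).round(0),'y95',np.percentile(w[:,1],95).round(0))
E
```

```text
[ 0.09  0.4   1.1  -0.01  1.65 -2.35]
scene 25 80 427 nearest [605.  -4.  64.] x5% 607.0 y95 47.0
scene 80 150 638 nearest [693.  11. 140.] x5% 698.0 y95 36.0
scene 150 220 1200 nearest [695.   4. 178.] x5% 704.0 y95 39.0
scene 220 300 1973 nearest [705.  -7. 224.] x5% 724.0 y95 11.0
scene 300 450 378 nearest [ 745. -100.  315.] x5% 746.0 y95 -47.0
side 25 80 2252 nearest [603. -17.  56.] x5% 617.0 y95 25.0
side 80 150 3802 nearest [696.   5. 145.] x5% 705.0 y95 -16.0
side 150 220 4867 nearest [696.   1. 160.] x5% 708.0 y95 -17.0
side 220 300 3838 nearest [707. -20. 225.] x5% 722.0 y95 -36.0
side 300 450 432 nearest [ 742. -109.  317.] x5% 745.0 y95 -60.0
```

Emit:
drive_tool(commands=[{"slide": [-63,-41,0],"delta_rot": [0,0,0],"hand": 0},{"slide": [-63,-41,20],"delta_rot": [0,0,0],"hand": 0},{"slide": [-63,-41,50],"delta_rot": [0,0,0],"hand": 0},{"slide": [-63,-41,70],"delta_rot": [0,0,0],"hand": 0},{"slide": [-63,-41,70],"delta_rot": [0,0,0],"hand": 0},{"slide": [-63,-41,70],"delta_rot": [0,0,0],"hand": 0}])

```text
clock: 15.15
ee_pos: [704.4, 115.3, 109.3]
tcp_rot: [1.325, -2.84, 0.007]
contact_force: [0.0, 0.3, 0.7]
grip_width: 42.7
grip_force: 0.0
```

```bash
python3 - <<'E'
from h import *
s=env.sense(); c=calibration('wrist'); a,d=grab_frame('wrist'); np.savez('w7.npz',a=a,d=d,o=c['origin'],r=c['orientation'])
print(s['ee_pos'],s['tcp_rot'])
g=cv2.cvtColor(a,cv2.COLOR_RGB2GRAY)
q=proj(c,[[725.5,131.5,27],[712,113,28]]).round(1);print(q)
(u1,v1),(u2,v2)=q.astype(int)
print('rider');
for v in range(v2-10,v2+14): print(v,g[v,u2-20:u2+8])
print('cols from',u2-20,'pointer cols from',u1-10)
for v in range(v1-8,v1+9): print(v,g[v,u1-10:u1+14])
f=np.load('w2.npz');c2=dict(c,origin=f['o'],orientation=f['r']);G=cv2.cvtColor(f['a'],cv2.COLOR_RGB2GRAY)
q=proj(c2,[[725.5,131.5,27],[712,113,28]]).round(1);print('w2',q)
(u1,v1),(u2,v2)=q.astype(int)
for v in range(v2-6,v2+12): print(v,G[v,u2-10:u2+12],'|',G[v,u1-8:u1+10])
print(u2-10,u1-8)
E
```

```text
[704.41620045 115.29832622 109.33002871] [ 1.3246749  -2.83987946  0.00704768]
[[249.9 228.6]
 [247.8 204.1]]
rider
194 [109 112 117 117 117 119 121 122 122 121 122 122 121 121 121 120 121 120
 122 129 139 141 143 143 145 138 118 102]
195 [ 76  93 111 116 116 122 127 128 128 127 125 127 126 125 124 126 126 127
 125 130 139 143 142 144 144 139 118 102]
196 [ 49  69 104 116 119 128 136 137 137 137 134 134 134 133 133 134 136 135
 133 132 139 142 142 144 143 138 114  93]
197 [ 42  59  99 115 119 131 139 140 140 139 138 137 137 136 137 138 139 139
 135 130 138 142 141 145 144 137 104  75]
198 [ 41  55  91 108 116 131 139 140 140 139 137 137 137 137 138 139 140 139
 134 127 136 141 142 144 144 138 114  93]
199 [ 44  55  85  98 108 129 138 141 140 138 138 137 138 136 139 139 139 140
 129 114 130 140 142 142 144 138 118 102]
200 [ 45  60  86  94 105 127 138 141 140 137 137 136 137 136 138 138 139 139
 127 103 128 141 142 143 145 138 119 103]
201 [ 47  64  89  96 104 127 139 140 140 139 138 138 137 136 137 138 139 138
 126 102 127 141 142 144 144 139 115  95]
202 [ 48  67  90  96 105 126 137
[... 6042 characters left out ...]
188 188]
223 [119 116 139 192 221 226 226 226 212 157 137 196 222 226 225 221 206 196
 194 194 195 195] | [194 194 193 191 190 186 183 181 183 186 189 190 191 190 190 191 190 190]
224 [154 143 155 196 219 224 224 224 210 156 148 200 221 226 225 221 205 195
 194 194 193 193] | [193 192 191 190 189 185 183 182 183 186 189 190 190 190 190 190 191 190]
225 [180 160 156 179 196 201 207 206 192 134 123 179 208 215 215 213 200 195
 193 193 193 193] | [191 190 190 189 188 186 183 182 184 187 189 191 190 191 192 192 190 187]
226 [183 146 106 104 116 133 149 153 134  89  79 133 178 193 196 195 194 194
 193 193 191 191] | [190 189 187 189 188 187 185 182 185 187 190 191 192 193 193 192 189 184]
369 391
```

```bash
python3 - <<'E'
from h import *
M={'w1':((327.94,214.8),(347.4,212.7)),'w2':((379.05,216.5),(399.4,214)),'w4':((204.75,190.05),(208.25,212.35)),'w6':((213.3,233.35),(216,250.5)),'w7':((246.3,204.43),(249.3,228.6))}
x=np.array([np.cos(np.radians(50.3)),np.sin(np.radians(50.3)),0]);y=np.array([-x[1],x[0],0])
c0=calibration('wrist')
O=np.array([675,142.5,0])
S=[np.zeros((3,3)),np.zeros((3,3))];bb=[np.zeros(3),np.zeros(3)]
for n,m in M.items():
    f=np.load(n+'.npz');c=dict(c0,origin=f['o'],orientation=f['r'])
    for z in(24,28):
        l=onplane(c,[m[0]],z)[0]-O;t=onplane(c,[m[1]],z)[0]-O
        print(n,z,'line x %.1f y %.1f tip x %.1f y %.1f gap %.2f'%(l@x,l@y,t@x,t@y,(t-l)@x))
    for i in(0,1):
        o,d=ray(c,[m[i]]);d=d[0]/np.linalg.norm(d[0]);P=np.eye(3)-np.outer(d,d);S[i]+=P;bb[i]+=P@o
p=[np.linalg.solve(S[i],bb[i])-O for i in(0,1)]
for q in p: print('tri',q@x,q@y,q[2])
print('gap',(p[1]-p[0])@x)
E
```

```text
w1 24 line x 1.5 y -50.1 tip x 24.7 y -47.2 gap 23.23
w1 28 line x 0.4 y -48.4 tip x 23.3 y -45.6 gap 22.94
w2 24 line x 2.1 y -50.8 tip x 25.3 y -47.7 gap 23.19
w2 28 line x 0.2 y -49.0 tip x 23.1 y -45.9 gap 22.88
w4 24 line x 1.8 y -48.9 tip x 24.8 y -46.9 gap 23.00
w4 28 line x 0.6 y -48.1 tip x 23.2 y -46.2 gap 22.65
w6 24 line x 3.1 y -49.1 tip x 25.4 y -47.1 gap 22.34
w6 28 line x 1.1 y -48.4 tip x 23.1 y -46.5 gap 22.04
w7 24 line x 2.7 y -48.7 tip x 25.2 y -46.5 gap 22.48
w7 28 line x 1.2 y -48.6 tip x 23.3 y -46.4 gap 22.08
tri 0.3214680723685253 -48.304427384194945 28.912927775045954
tri 23.97086941549733 -46.503615032680955 26.357735897937992
gap 23.649401343128805
```

```bash
python3 - <<'E'
from h import *
c0=calibration('wrist')
x=np.array([np.cos(np.radians(50.3)),np.sin(np.radians(50.3)),0]);y=np.array([-x[1],x[0],0]);O=np.array([675,142.5,0])
def Z(n,u0,u1,v0,v1):
    f=np.load(n+'.npz');c=dict(c0,origin=f['o'],orientation=f['r'])
    uv=[(u,v) for v in range(v0,v1+1) for u in range(u0,u1+1)]
    q=bydepth(c,uv,f['d'])-O; z=q[:,2]
    return np.percentile(z,[10,50,90]).round(1),(q@x).reshape(v1-v0+1,-1).mean(1).round(1)
print('w7 rider',Z('w7',233,243,196,211)); print('w7 ptr',Z('w7',250,254,227,230)); print('w7 ptr base',Z('w7',262,266,224,234))
print('w6 rider',Z('w6',204,210,228,237)); print('w6 ptr',Z('w6',219,223,250,251)); print('w7 plate',Z('w7',245,249,234,240))
print('w4 rider',Z('w4',194,202,184,197)); print('w4 ptr',Z('w4',211,216,212,213))
print('w1 rider',Z('w1',324,332,216,221));print('w2 rider',Z('w2',374,384,218,223));print('w2 ptr',Z('w2',399,399,207,213))
E
```

```text
w7 rider (array([27.1, 28. , 28.8]), array([-6.2, -5.4, -4.6, -3.6, -2.8, -1.8, -0.9, -0. ,  0.6,  1.7,  2.5,
        3.5,  4.4,  5.4,  6.2,  7. ]))
w7 ptr (array([12.5, 21.3, 27.7]), array([28.8, 23.2, 23.8, 31.7]))
w7 ptr base (array([15. , 27. , 28.5]), array([24.9, 25.7, 21.4, 22. , 22.7, 23.6, 24.7, 25.7, 32.7, 10.3, 34.8]))
w6 rider (array([27.2, 27.9, 28.9]), array([-5.7, -4.3, -3.1, -2. , -0.7,  0.4,  2. ,  3.2,  4.4,  5.6]))
w6 ptr (array([26.3, 27.5, 28.1]), array([23.1, 23.8]))
w7 plate (array([11.1, 12.1, 13.2]), array([36.7, 37.4, 38.3, 39.3, 40.1, 41.2, 42.4]))
w4 rider (array([27.1, 28. , 28.7]), array([-5.4, -4.4, -3.4, -2.5, -1.4, -0.5,  0.3,  1.4,  2.5,  3.4, -5.2,
        5.4,  6.5,  7.4]))
w4 ptr (array([26.4, 27. , 28. ]), array([23.2, 24.3]))
w1 rider (array([27.4, 27.9, 28.9]), array([0.6, 0.8, 0.8, 0.9, 1. , 1.1]))
w2 rider (array([27.1, 27.9, 28.9]), array([0.6, 0.6, 1. , 1. , 1. , 1.3]))
w2 ptr (array([13. , 15.7, 27.2]), array([27.9, 29.3, 29.4, 30.3, 23.1, 22.7, 22.8]))
```

Emit:
drive_tool(commands=[{"slide": [0,0,-40],"delta_rot": [0,0,0],"hand": 0},{"slide": [40,10,-50],"delta_rot": [0,0,8],"hand": 0},{"slide": [80,20,-50],"delta_rot": [0,0,16],"hand": 0},{"slide": [120,30,-50],"delta_rot": [0,0,24],"hand": 0},{"slide": [140,39,-50],"delta_rot": [0,0,32],"hand": 0},{"slide": [140,39,-50],"delta_rot": [0,0,40],"hand": 0},{"slide": [140,39,-50],"delta_rot": [0,0,48],"hand": 0},{"slide": [140,39,-50],"delta_rot": [0,0,56],"hand": 0},{"slide": [140,39,-50],"delta_rot": [0,0,64],"hand": 0},{"slide": [140,39,-50],"delta_rot": [0,0,72],"hand": 0},{"slide": [140,39,-50],"delta_rot": [0,0,80],"hand": 0},{"slide": [140,39,-50],"delta_rot": [0,0,88],"hand": 0},{"slide": [140,39,-50],"delta_rot": [0,0,90],"hand": 0},{"slide": [140,39,-50],"delta_rot": [0,0,90],"hand": 0},{"slide": [140,39,-50],"delta_rot": [0,0,90],"hand": 0}])

```text
clock: 16.7
ee_pos: [585.3, 33.0, 162.6]
tcp_rot: [1.073, 2.951, -0.012]
contact_force: [-0.2, 0.1, 0.7]
grip_width: 42.9
grip_force: 0.0
```

```bash
cat > ph.py <<'E'
from h import *
s=env.sense(); c=calibration('wrist'); a,d=grab_frame('wrist'); np.savez('last.npz',a=a,d=d,o=c['origin'],r=c['orientation'])
T=Rm(s['tcp_rot']); print(s['ee_pos'].round(1),s['clock'],s['contact_force'].round(1)); print(T.round(4))
v,u=np.mgrid[0:384,0:512]; o,dr=ray(c,np.c_[u.ravel(),v.ravel()]); X=(o+dr*d.reshape(-1,1)).reshape(384,512,3)
x=np.array([np.cos(np.radians(50.3)),np.sin(np.radians(50.3)),0]);y=np.array([-x[1],x[0],0]);O=np.array([675,142.5,0])
q=X-O; fx,fy,z=q@x,q@y,X[...,2]
m=(d>0)&(z>83)&(z<92)&(abs(fy)<16)&(abs(fx+15)<45)
w=np.c_[fx[m],fy[m]].astype(np.float32); print('head',len(w),'x',np.percentile(w[:,0],[1,99]).round(1),'circ',cv2.minEnclosingCircle(w))
m=(d>0)&(z>68)&(z<73)&(abs(fy)<16)&(abs(fx)<60); print('fork x',np.percentile(fx[m],[1,99]).round(1))
m=(d>0)&(z>45)&(z<66)&(abs(fy)<30)&(abs(fx+150)<35); print('bar',np.percentile(fx[m],[1,50,99]).round(1) if m.any() else 0, 'tcp fx',((s['ee_pos']-O)@x).round(2),((s['ee_pos']-O)@y).round(2))
E
python3 ph.py
```

```text
[585.3  33.  162.6] 16.7 [-0.2  0.1  0.7]
[[-0.7666  0.6421 -0.0013]
 [ 0.6421  0.7666 -0.0073]
 [-0.0037 -0.0065 -1.    ]]
head 746 x [-12.1  10.8] circ ((9.596815289114602e-06, 0.06204119324684143), 12.846378326416016)
fork x [-14.2  47.5]
bar [-148.4 -142.4 -137. ] tcp fx -141.54 -0.93
```

Emit:
drive_tool(commands=[{"slide": [0,0,30],"delta_rot": [0,0,0],"hand": 0},{"slide": [0,0,65],"delta_rot": [0,0,0],"hand": 0},{"slide": [0,0,95],"delta_rot": [0,0,0],"hand": 0},{"slide": [0,0,115],"delta_rot": [0,0,0],"hand": 0},{"slide": [0,0,123],"delta_rot": [0,0,0],"hand": 0},{"slide": [0,0,125],"delta_rot": [0,0,0],"hand": 0},{"slide": [0,0,125],"delta_rot": [0,0,0],"hand": -0.5},{"slide": [0,0,125],"delta_rot": [0,0,0],"hand": -1},{"slide": [0,0,125],"delta_rot": [0,0,0],"hand": -1},{"slide": [0,0,125],"delta_rot": [0,0,0],"hand": -1},{"slide": [0,0,125],"delta_rot": [0,0,0],"hand": -1},{"slide": [0,0,125],"delta_rot": [0,0,0],"hand": -1}], force=80)

```text
clock: 17.95
ee_pos: [585.2, 31.9, 37.9]
tcp_rot: [1.075, 2.95, -0.012]
contact_force: [-2.3, -0.2, 5.7]
grip_width: 9.5
grip_force: 78.1
```

```bash
python3 ph.py
```

```text
[585.2  31.9  37.9] 17.95 [-2.3 -0.2  5.7]
[[-0.7658  0.6431 -0.001 ]
 [ 0.6431  0.7657 -0.0075]
 [-0.0041 -0.0064 -1.    ]]Traceback (most recent call last):
  File "ph.py", line 8, in <module>
    w=np.c_[fx[m],fy[m]].astype(np.float32); print('head',len(w),'x',np.percentile(w[:,0],[1,99]).round(1),'circ',cv2.minEnclosingCircle(w))
                                                                     ~~~~~~~~~~~~~^^^^^^^^^^^^^^^
    return _quantile_unchecked(
        a, q, axis, out, overwrite_input, method, keepdims, weights)
    return _ureduce(a,
                    func=_quantile_ureduce_func,
    ...<5 lines>...
                    overwrite_input=overwrite_input,
                    method=method)
    r = func(a, **kwargs)
    result = _quantile(arr,
                       quantiles=q,
    ...<2 lines>...
                       out=out,
                       weights=wgt)
    slices_having_nans = np.isnan(arr[-1, ...])
                                  ~~~^^^^^^^^^
IndexError: index -1 is out of bounds for axis 0 with size 0
```

Emit:
drive_tool(commands=[{"slide": [0,-0.5,0],"delta_rot": [0,0,0],"hand": -1},{"slide": [0,-1,0],"delta_rot": [0,0,0],"hand": -1},{"slide": [0,-1,0],"delta_rot": [0,0,0],"hand": -1}])

```text
clock: 18.3
ee_pos: [584.9, 31.6, 37.9]
tcp_rot: [1.074, 2.95, -0.01]
contact_force: [0.2, 1.5, 6.0]
grip_width: 9.1
grip_force: 78.4
```

Emit:
drive_tool(commands=[{"slide": [0,-0.5,0],"delta_rot": [0,0,0],"hand": -1},{"slide": [0,-1,0],"delta_rot": [0,0,0],"hand": -1},{"slide": [0,-1,0],"delta_rot": [0,0,0],"hand": -1}])

```text
clock: 18.6
ee_pos: [584.4, 30.9, 37.9]
tcp_rot: [1.074, 2.95, -0.01]
contact_force: [1.0, 2.5, 5.3]
grip_width: 9.5
grip_force: 78.4
```

Emit:
drive_tool(commands=[{"slide": [0,-0.5,0],"delta_rot": [0,0,0],"hand": -1},{"slide": [0,-1,0],"delta_rot": [0,0,0],"hand": -1},{"slide": [0,-1,0],"delta_rot": [0,0,0],"hand": -1}])

```text
clock: 18.9
ee_pos: [583.8, 30.2, 37.9]
tcp_rot: [1.074, 2.949, -0.009]
contact_force: [1.5, 2.8, 5.8]
grip_width: 9.2
grip_force: 78.3
```

Emit:
drive_tool(commands=[{"slide": [0,-0.5,0],"delta_rot": [0,0,0],"hand": -1},{"slide": [0,-1,0],"delta_rot": [0,0,0],"hand": -1},{"slide": [0,-1,0],"delta_rot": [0,0,0],"hand": -1}])

```text
clock: 19.2
ee_pos: [583.5, 29.8, 37.9]
tcp_rot: [1.073, 2.949, -0.008]
contact_force: [4.6, 4.0, 5.1]
grip_width: 9.3
grip_force: 78.3
```

Emit:
drive_tool(commands=[{"slide": [0,-3,0],"delta_rot": [0,0,0],"hand": -1},{"slide": [0,-7,0],"delta_rot": [0,0,0],"hand": -1},{"slide": [0,-11,0],"delta_rot": [0,0,0],"hand": -1},{"slide": [0,-15,0],"delta_rot": [0,0,0],"hand": -1},{"slide": [0,-18,0],"delta_rot": [0,0,0],"hand": -1},{"slide": [0,-20,0],"delta_rot": [0,0,0],"hand": -1},{"slide": [0,-21,0],"delta_rot": [0,0,0],"hand": -1},{"slide": [0,-22,0],"delta_rot": [0,0,0],"hand": -1},{"slide": [0,-22,0],"delta_rot": [0,0,0],"hand": -1},{"slide": [0,-22,0],"delta_rot": [0,0,0],"hand": -1}])

```text
clock: 20.2
ee_pos: [569.7, 13.3, 37.9]
tcp_rot: [1.073, 2.948, -0.007]
contact_force: [6.8, 5.3, 2.3]
grip_width: 9.4
grip_force: 78.1
```

```bash
python3 - <<'E'
from h import *
s=env.sense();x=np.array([np.cos(np.radians(50.3)),np.sin(np.radians(50.3)),0]);y=np.array([-x[1],x[0],0]);O=np.array([675,142.5,0])
print('tcp fx',((s['ee_pos']-O)@x).round(2),'F',s['contact_force']@x,s['joints'].round(2))
for n in('scene','side'):
    c=calibration(n);f=[grab_frame(n) for _ in range(2)];a,d=f[0];np.savez('p_'+n+'.npz',a=a,d=d)
    v,u=np.mgrid[0:384,0:512]; o,dr=ray(c,np.c_[u.ravel(),v.ravel()]); X=(o+dr*np.mean([q[1] for q in f],0).reshape(-1,1)).reshape(384,512,3)
    q=X-O;fx,fy,z=q@x,q@y,X[...,2]
    m=(z>74)&(z<94)&(abs(fy)<18)&(abs(fx+10)<50)&(a.max(2)<90)
    print(n,'head px',m.sum(), (fx[m].mean(),fy[m].mean(),z[m].mean()) if m.any() else '', np.percentile(fx[m],[3,97]) if m.any() else '')
    print('expected px of tip at rest / at line / line', proj(c,[O+23.4*x-46.4*y+[0,0,27.3],O+0.7*x-46.4*y+[0,0,27.3]]).round(1).tolist())
    u0,v0=proj(c,[O+0.7*x-47*y+[0,0,28]])[0].astype(int)
    print(cv2.cvtColor(a,cv2.COLOR_RGB2GRAY)[v0-8:v0+9,u0-14:u0+18])
E
```

```text
tcp fx -166.62 F 8.430267200389242 [-0.04  0.32  1.49 -0.01  1.32 -0.91]
scene head px 15 (np.float64(-23.22410905568953), np.float64(14.223394442259478), np.float64(82.94368706590261)) [-30.57634193 -14.81730063]
expected px of tip at rest / at line / line [[194.1, 216.2], [201.7, 214.2]]
[[214 212 213 213 214 214 211 213 214 216 216 213 214 214 213 213 212 214
  213 212 212 211 209 211 210 213 212 214 213 212 212 214]
 [214 214 212 214 215 212 213 214 216 215 213 214 213 212 212 213 214 214
  213 210 209 210 210 213 214 214 212 214 213 215 213 212]
 [214 213 213 212 210 212 214 215 214 212 214 213 214 209 210 214 215 216
  213 211 212 211 212 211 214 214 213 213 215 215 215 213]
 [211 211 215 210 213 215 215 214 211 211 213 210 196 182 181 204 214 211
  213 212 211 213 213 214 212 207 205 209 215 216 215 208]
 [212 213 214 211 215 216 213 213 212 215 215 193 129 105 116 167 207 212
  212 211 212 212 210 198 180 167 167 177 197 198 194 174]
 [213 213 212 213 215 214 214 212 211 214 215 185 105 111 119 156 203 211
  212 213 213 208 184 133 107 108 108 113 130 136 117 110]
 [212 211 2
[... 3232 characters left out ...]
4 120 109 141 189 190 195 196 160]
 [115 167 220 223 231 232 229 224 190 177 154 144  88  88 104 132 133 143
  135  98  72  63  54  49 101 144 188 193 191 195 165  60]
 [104 118 137 169 228 228 212 172 104 118 151 133 106  74 113 129 128 126
  123  89  51  41  37  61 135 187 198 187 191 192 152  41]
 [114 168 223 231 230 202 145 180 167 157 124 111 104 120 158 134 132 131
  134 114  49  30  44 120 197 192 187 195 190 163  59  21]
 [168 230 234 228 219 191 186 166 167 143 105 112 123 158 182 123  88 108
  128 111  79  55  80 153 195 196 191 188 192 164  45  29]
 [236 235 229 215 191 186 170 152 127 129 147 170 234 216 125  71  46  68
  103 116 112 114 144 194 196 194 192 195 192 153  44  27]]
```

Emit:
drive_tool(commands=[{"slide": [0,-0.6,0],"delta_rot": [0,0,0],"hand": -1},{"slide": [0,-1.2,0],"delta_rot": [0,0,0],"hand": -1},{"slide": [0,-1.2,0],"delta_rot": [0,0,0],"hand": -1},{"slide": [0,-1.2,0],"delta_rot": [0,0,0],"hand": -1}])

```text
clock: 20.8
ee_pos: [569.0, 12.5, 37.9]
tcp_rot: [1.073, 2.948, -0.006]
contact_force: [7.6, 6.0, 2.1]
grip_width: 9.4
grip_force: 78.1
```

```bash
python3 - <<'E'
from h import *
s=env.sense();x=np.array([np.cos(np.radians(50.3)),np.sin(np.radians(50.3)),0]);y=np.array([-x[1],x[0],0]);O=np.array([675,142.5,0])
print('tcp fx',((s['ee_pos']-O)@x).round(2),'F',s['contact_force']@x)
# fork-top/cartridge-face extents and head from scene depth, rest picture vs now (static calibration bias cancels)
c=calibration('scene');f=np.load('f1.npz');n=grab_frame('scene')
v,u=np.mgrid[0:384,0:512]; o,dr=ray(c,np.c_[u.ravel(),v.ravel()])
for nm,a,d in(('rest',f['a'],f['da']),('now',*n)):
    X=(o+dr*d.reshape(-1,1)).reshape(384,512,3);q=X-O;fx,fy,z=q@x,q@y,X[...,2]
    m=(d>0)&(z>66)&(z<74)&(abs(fy)<9)&(fx>-70)&(fx<60)
    print(nm,'fork-height x',np.percentile(fx[m],[2,50,98]).round(1),m.sum())
    # height profile along the rod line, every 4 mm
    print([ (int(k),int(np.median(z[(abs(fx-k)<2.5)&(abs(fy)<8)&(d>0)]))) for k in range(-60,64,4) if ((abs(fx-k)<2.5)&(abs(fy)<8)&(d>0)).any()])
E
```

```text
tcp fx -167.67 F 9.456908008090965
rest fork-height x [-62.5  10.9  42.6] 101
[(-60, 26), (-56, 22), (-52, 24), (-48, 19), (-44, 15), (-40, 13), (-36, 14), (-32, 14), (-28, 15), (-24, 13), (-20, 13), (-16, 13), (-12, 69), (-8, 66), (-4, 32), (0, 13), (4, 14), (8, 14), (12, 40), (16, 14), (20, 42), (24, 14), (28, 13), (32, 13), (36, 13), (40, 14), (44, 40), (48, 76), (52, 81), (56, 81), (60, 80)]
now fork-height x [-61.6  -3.6  42.4] 58
[(-60, 39), (-56, 22), (-52, 25), (-48, 22), (-44, 13), (-40, 12), (-36, 68), (-32, 13), (-28, 14), (-24, 14), (-20, 49), (-16, 15), (-12, 42), (-8, 30), (-4, 16), (0, 41), (4, 14), (8, 13), (12, 13), (16, 12), (20, 12), (24, 13), (28, 13), (32, 13), (36, 14), (40, 13), (44, 15), (48, 77), (52, 80), (56, 81), (60, 80)]
```

```bash
python3 -c "
from bench import env
print(env.finish_job())"
```

```text
the job is handed in; nothing more can be done
None
```

The thick pin is seated through fork and eye (head top measured at 88 mm), and the arm is still gripping the handle against the spring. The spring rod is drawn about 22.6 mm from rest, against 22.8 mm measured to the rider's line (views ranged 22.4–23.3 mm). I set that from arm travel, because the wrist camera could not see the pointer during the hold, so alignment is good to about 1 mm. The job is handed in, and no verdict came back.

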